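# Tip a rotor cover flat and close the centrifuge rotor

## Robot

A 6-joint arm with a two-finger parallel gripper is mounted at the origin on the work surface. World frame = base frame: x ahead of the robot, y to its left, z up, the work surface at z = 0. Lengths are in m, angles in rad, forces in N, time in s.
With the tool pointing down it reaches from about 0.375 to 0.975 m from the base axis. Payload 3.8 kg.
Tool frame: the origin (TCP) lies midway between the tips of the shut fingers; the grasp point (between the pads) lies 19 mm behind it; x points along the fingers, y is the direction in which the jaws open and shut, and the axes are right-handed (so a half turn about x gives the same grasp; the last joint's range is limited). The gripper opens to 88 mm and grips with 3 to 60 N. Pads are 18 mm wide; open, the fingers measure 123 mm over their backs; the gripper's body (75 mm by 187 mm) begins 45 mm behind the grasp point.
Start: joints at [1.311, 0.264, 1.604, -0, 1.274, -0.037], TCP at [0.149, 0.658, 0.239] pointing down, gripper open.
Joint ranges: [-2.63, 2.63], [-0.94, 2.18], [0.31, 2.57], [-1.31, 4.45], [0, 2.66], [-2.55, 2.55]. Speed limits (rad/s): [2.57, 2.57, 3.14, 3.14, 3.14, 3.14].

## Interface

Orientations are given as a rotation vector (axis times angle).
In Python, from cell import manip, inverse_kinematics, cams, order gives the robot as it stands. Calls block until the motion is done:
- manip.move_pose(position, orientation): joint-space move of the TCP to a pose.
- manip.move_linear(position, rate=0.15, rot=None): straight line of the TCP; rot=None keeps the orientation; rate is the mean speed in m/s.
- manip.set_joints(angles): joint-space move.
- manip.set_gripper(opening, force=None): finger opening in m; force is the grip in N (None keeps the last); returns when the fingers have stopped.
- manip.dwell(seconds).
- inverse_kinematics(position, orientation): joint angles nearest the present ones, or None.
- manip.state(): the state.
- cams.capture(name): name is "scene" or "top" or "wrist"; returns a dict with "image" (480x640x3 uint8, blue, green, red), "z_map" (480x640 float32, m along the optical axis (not along the pixel's ray), 0 where there is no reading), "intrinsics" (3x3 intrinsics, pixels), "position" and "orientation" of the camera in the world; the wrist camera has in their place "T_tool_cam" (4x4, takes a point from camera to tool coordinates, whose origin is the TCP and whose axes are the tool frame's). Camera axes: x right, y down, z forward; pixel columns grow to the right and rows downward; lengths in m; the calibration is good to about 2 mm. A picture is of the moment at which its call begins: read the wrist's pose just before it.
A pose or a line that the arm cannot do raises manip.IKError and nothing moves.
- order.close_job(): hands the job in, once; it reports no verdict.
The state is a dict: "clock": time; "joint_pos": joint angles; "joint_velocities": joint speeds; "tau": joint torques, N m; "tool_pos": TCP position; "tcp_rot": TCP orientation; "contact_force": force on the tool from outside, world axes, zero at the start; "moment": the same for the moment, N m; "gripper_width": finger opening in m.
Only numpy, scipy, OpenCV 4.12 (cv2) and the standard library are available. Lean on these libraries where they do the work, as an engineer would, in place of code of your own. Each camera call takes 0.05 s, during which the arm holds its last target.

## Task

A white rotor cover has been left standing on its rim under the wire drying rack, its black knob facing away from you. Tip it with a light push (towards the front of the rack) so that it falls onto its plain face with the knob up, then lift it and set it down gently, knob up, flat and centred on the open silver rotor so that it hides all the tube pockets. Do not drop it on the rotor, bump the rack hard or shift the things around.

Things in the scene. Friction and masses are not known exactly. Their poses are not given: they have to be found in the camera images.
- cover: White plastic disc, loose, 0.17 kg, 14 mm thick, 92 mm across, rim of twelve flats; black knob on one face (grey disc), other face plain. Origin: centre of the plain face; z axis out through the knob. Starts standing upright on a flat, origin 46 mm up, z axis level and pointing to the rack's back. Draw its top 15 to 20 mm towards the plain side and it falls knob up. Press it with less than 12 N while it stands.
- knob_top (a point): Centre of the end of the cover's round black knob: 26 mm diameter, 36 mm tall, so this point is 50 mm from the plain face along the cover's z axis. The knob is the grip for lifting.
- rack: White wire drying rack, fixed, open at the front (facing the robot), 320 mm wide, 200 mm deep, wires 290 mm above the bench, four thin legs, stock on top. Origin: on the bench under the middle of the front edge; x to its back, y to the robot's left, z up. The cover's plain face is 15 to 35 mm behind the front edge: to get behind it come from the front over its top, tool leaning 35 to 45 degrees.
- rotor: Open silver (aluminium) rotor, fixed, a round body of 112 mm diameter on a grey stand; flat top 80 mm above the bench with eight black tube pockets (16 mm) on a circle of 27 mm radius and a brass centre. Origin: on the bench under its centre, z up.
- rotor_top (a point): Centre of the flat top of the open rotor, 80 mm above the bench, where the centre of the cover's plain face belongs.
- covered_rotor: A second rotor of the same size, dark, already closed with a black cover with red knob (130 mm high in all), fixed. Leave it alone. Origin: on the bench under its centre.
- beaker: Small clear beaker, 48 mm diameter, 60 mm high, loose, under the rack to the left of the cover. Origin: centre of its underside. Bystander.
- bottle: Small white bottle with blue cap, 40 mm diameter, 85 mm high, loose, under the rack to the right of the cover. Origin: centre of its underside. Bystander.
- marker: Yellow square marker stick, 125 x 12 x 12 mm along its x, loose. Origin: centre of its underside. Bystander.
- tip_box: Green box, 85 x 120 x 50 mm, loose. Origin: centre of its underside. Bystander.
- timer: Black flat timer, 60 x 60 x 20 mm, loose. Origin: centre of its underside. Bystander.
- tube_rack: Blue rack of capped tubes, 80 x 170 mm, 94 mm high, loose. Origin: centre of its underside. Bystander.
Mind the look-alikes: they are no part of the job. Leave any pink or purple look-alike of the cover alone.

How it is judged:
On the way, in this order (a step that is already met when the one before it is completed fails the run):
1. The cover lies on the bench on its plain face, knob up (angle between cover's own z axis and vertical below 0.1 rad and height (world z) of cover below 0.006 m), for 0.2 s.
2. The cover is lifted clear of the bench, knob up (height (world z) of cover above 0.085 m and angle between cover's own z axis and vertical below 0.6 rad), for 0.1 s.
At the end, for the whole second after the job is handed in: The cover lies knob up on the open rotor, at rest and released: its centre within 10 mm of the rotor's centre, its plain face flat on the rotor's top (tilt under 0.06 rad, within 4 mm in height) (horizontal distance between cover and rotor_top below 0.01 m and z of cover in the frame of rotor_top between -0.004 and 0.004 m and angle between cover's own z axis and vertical below 0.06 rad and linear speed of cover below 0.01 m/s and contact force between the fingers and cover below 0.05 N); the robot touches nothing.
It fails at once if The cover is pressed by the fingers with more than 12 N while it still stands (less than about 60 degrees tipped) (contact force between the fingers and cover above 12 N and angle between cover's own z axis and vertical above 0.55 rad and height (world z) of cover below 0.06 m).
It fails at once if The cover is dropped on the rotor (falls at more than 0.4 m/s, about 8 mm) (contact force between the fingers and cover below 0.05 N and horizontal distance between cover and rotor_top below 0.08 m and height (world z) of cover above 0.07 m and linear speed of cover above 0.4 m/s).
It fails at once if The rack is bumped with more than 15 N (contact force between any of the fingers, the arm and rack above 15 N).
It fails at once if The robot touches the covered rotor with more than 8 N (contact force between any of the fingers, the arm and covered_rotor above 8 N).
It fails at once if A bystander is shifted by more than 25 mm (distance of any of beaker, bottle, marker, tip_box, timer, tube_rack from where it was at the start of the episode above 0.025 m).
It also fails if it takes over 62 s, if anything falls off the work surface, if the arm or the gripper's body presses on something with over 40 N, if the wrist force passes 120 N, or if a joint passes its speed limit or range.

## Working session

There is one attempt and no reset: what is moved stays moved. The work goes in short steps, each a Python script; the robot and the scene stay as the last script left them, time stands still between calls to the robot, and variables do not carry over. Pictures are saved under pics/ and viewed, and the job is handed in when it is done.

```bash
ls; mkdir -p pics; cat > h.py <<'E'
import numpy as np, cv2
from scipy.spatial.transform import Rotation as R
from cell import manip, inverse_kinematics, cams, order
def snap(name,fn):
    s=manip.state(); c=cams.capture(name)
    if name=='wrist':
        T=np.eye(4);T[:3,:3]=R.from_rotvec(s['tcp_rot']).as_matrix();T[:3,3]=s['tool_pos'];T=T@c['T_tool_cam']
    else:
        T=np.eye(4);o=np.array(c['orientation']);T[:3,:3]=o if o.shape==(3,3) else R.from_rotvec(o).as_matrix();T[:3,3]=c['position']
    c['T']=T; cv2.imwrite('pics/'+fn+'.png',c['image'])
    np.savez('pics/'+fn+'.npz',img=c['image'],z=c['z_map'],K=c['intrinsics'],T=T); return c
def load(fn):
    d=np.load('pics/'+fn+'.npz'); return d
def pts(z,K,T):
    v,u=np.mgrid[:480,:640]; K=np.array(K)
    p=np.stack([(u-K[0,2])/K[0,0]*z,(v-K[1,2])/K[1,1]*z,z],-1)
    return p@T[:3,:3].T+T[:3,3]
def ray_plane(u,v,K,T,h):
    d=T[:3,:3]@np.linalg.solve(np.array(K),[u,v,1.]); o=T[:3,3]; return o+d*(h-o[2])/d[2]
E
python3 - <<'E'
from h import *
for n in['scene','top','wrist']:
    c=snap(n,n+'0'); print(n,c['T'].round(3).tolist(),np.array(c['intrinsics']).round(1).tolist())
print(manip.state())
E
```

```text
pics
scene [[-0.359, 0.532, -0.767, 1.268], [0.933, 0.224, -0.281, 0.3], [0.022, -0.816, -0.577, 0.631], [0.0, 0.0, 0.0, 1.0]] [[436.6, 0.0, 318.7], [0.0, 436.6, 247.9], [0.0, 0.0, 1.0]]
top [[-0.007, -0.988, 0.152, 0.402], [-1.0, 0.007, -0.003, 0.031], [0.002, -0.152, -0.988, 0.992], [0.0, 0.0, 0.0, 1.0]] [[473.2, 0.0, 323.7], [0.0, 473.2, 237.5], [0.0, 0.0, 1.0]]
wrist [[0.221, 0.939, 0.262, 0.082], [0.975, -0.213, -0.06, 0.672], [-0.001, 0.269, -0.963, 0.384], [0.0, 0.0, 0.0, 1.0]] [[373.6, 0.0, 319.0], [0.0, 373.6, 245.2], [0.0, 0.0, 1.0]]
{'clock': 0.15, 'joint_pos': array([ 1.31114011e+00,  2.64581276e-01,  1.60505540e+00, -6.15248076e-06,
        1.27366132e+00, -3.69341538e-02]), 'joint_velocities': array([-0.0006107 , -0.00213568, -0.00494475,  0.0003028 ,  0.00013036,
       -0.0009459 ]), 'tau': array([-4.39368669e-04, -5.02842379e+01, -3.57471371e+01,  7.29089021e-02,
        2.47982988e-02, -7.44211434e-05]), 'tool_pos': array([0.14898585, 0.65780214, 0.23767585]), 'tcp_rot': array([ 0.17353701,  1.56396006, -0.17619231]), 'contact_force': array([-0.18935592, -0.35613674,  0.55088222]), 'moment': array([-0.0217067 ,  0.01496709,  0.05949643]), 'gripper_width': 0.08808773604497665}
```

View pics/scene0.png

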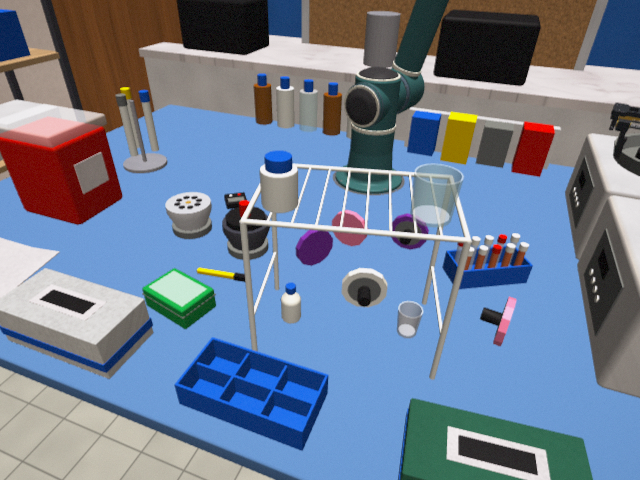

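View pics/top0.png

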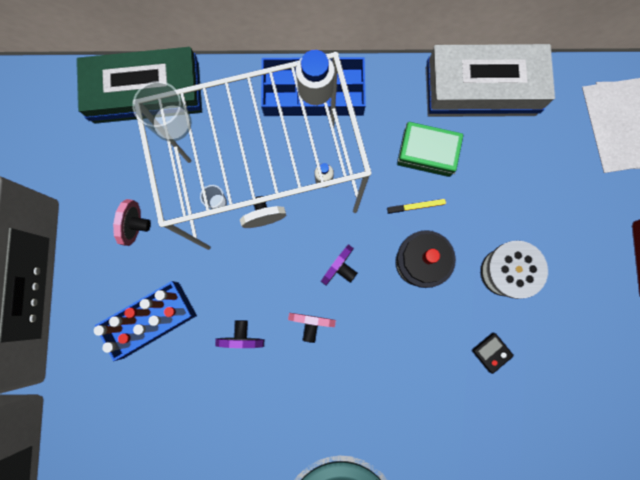

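View pics/wrist0.png

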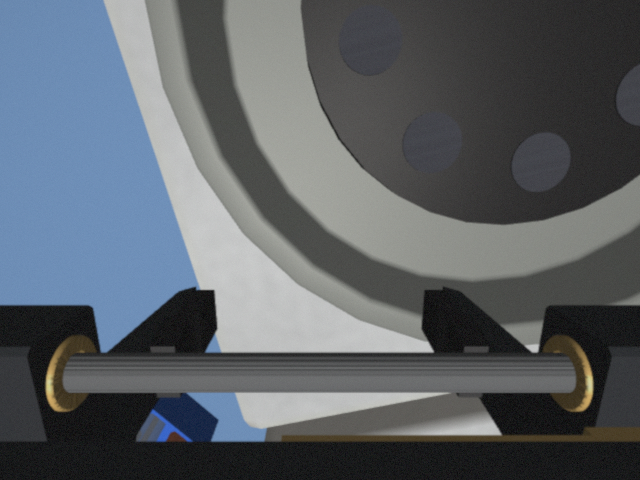

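Candidates for the cover (scene-camera pixels):
- White disc under the rack at (364,288). In the top view it is at (262,215).
- Purple discs at (314,245) and (410,231).
- Pink discs at (350,228) and (506,320).

The white one is the one meant: it is the only white disc, it stands under the rack front, and its knob faces the back. I'll measure it and confirm in a crop.

```bash
python3 - <<'E'
from h import *
t=load('top0'); s=load('scene0')
K,T=t['K'],t['T']
for n,(u,v) in dict(fl=(162,223),fr=(369,173),bl=(138,93),br=(337,55)).items(): print(n,ray_plane(u,v,K,T,.29).round(4))
P=pts(t['z'],K,T); S=pts(s['z'],s['K'],s['T'])
hsv=cv2.cvtColor(t['img'],cv2.COLOR_BGR2HSV)
# rotor top: depth points
m=(abs(P[...,2]-.08)<.006)&(P[...,1]<-.25)&(P[...,1]>-.55)&(P[...,0]<.5)&(P[...,0]>.2)
m=m.astype(np.uint8); n,l,st,ce=cv2.connectedComponentsWithStats(m); 
for i in range(1,n):
    if st[i,4]>200:
        c,r=cv2.minEnclosingCircle(np.argwhere(l==i)[:,::-1].astype(np.float32)); print(st[i],c,r,ray_plane(*c,K,T,.08).round(4), r*.9/473, np.median(P[l==i],0).round(4))
# pockets
dark=(cv2.cvtColor(t['img'],cv2.COLOR_BGR2GRAY)<70).astype(np.uint8); dark[:, :490]=0;dark[:,545]=0;dark[:245]=0;dark[295:]=0
n,l,st,ce=cv2.connectedComponentsWithStats(dark)
cc=[ce[i] for i in range(1,n) if 15<st[i,4]<120]; print(len(cc)); q=np.array([ray_plane(*c,K,T,.08) for c in cc]);
print(q.round(4), q.mean(0)); 
if len(q): print(np.linalg.norm(q-q.mean(0),axis=1).round(4))
# cover in both views
for nm,d,Q in(('top',t,P),('scene',s,S)):
    m=(Q[...,2]>.004)&(Q[...,2]<.12)&(Q[...,0]>.44)&(Q[...,0]<.68)&(Q[...,1]>.07)&(Q[...,1]<.24)&(d['z']>0)
    im=d['img'][m].astype(int); g=im.min(1); w=Q[m]
    print(nm,m.sum(),w[g>130].min(0),w[g>130].max(0),np.median(w[g>130],0))
crop=s['img'][180:360,240:480]; c2=t['img'][150:250,190:370]
cv2.imwrite('pics/crop1.png',cv2.resize(crop,None,fx=3,fy=3,interpolation=cv2.INTER_CUBIC)); cv2.imwrite('pics/crop2.png',cv2.resize(c2,None,fx=4,fy=4,interpolation=cv2.INTER_CUBIC))
E
```

```text
fl [0.5334 0.2715 0.29  ]
fr [ 0.6091 -0.0419  0.29  ]
bl [0.7415 0.3185 0.29  ]
br [0.8038 0.0049 0.29  ]
[ 488  258   60   41 2001] (517.4567260742188, 269.7319641113281) 30.009387969970703 [ 0.4763 -0.3461  0.08  ] 0.057100315376265615 [ 0.4662 -0.3463  0.081 ]
8
[[ 0.5051 -0.3485  0.08  ]
 [ 0.4972 -0.3298  0.08  ]
 [ 0.497  -0.3678  0.08  ]
 [ 0.4781 -0.3215  0.08  ]
 [ 0.4783 -0.3755  0.08  ]
 [ 0.4594 -0.3295  0.08  ]
 [ 0.459  -0.3679  0.08  ]
 [ 0.4512 -0.3484  0.08  ]] [ 0.47817376 -0.3486169   0.08      ]
[0.0269 0.0268 0.0269 0.0271 0.0269 0.0268 0.0272 0.027 ]
top 1106 [0.57075549 0.09651477 0.0040704 ] [0.67714874 0.23970928 0.09638373] [0.59235542 0.15649951 0.08423385]
scene 1581 [0.57011201 0.1058125  0.00422341] [0.64645416 0.23997875 0.09520433] [0.59426786 0.15484906 0.07017831]
```

View pics/crop1.png

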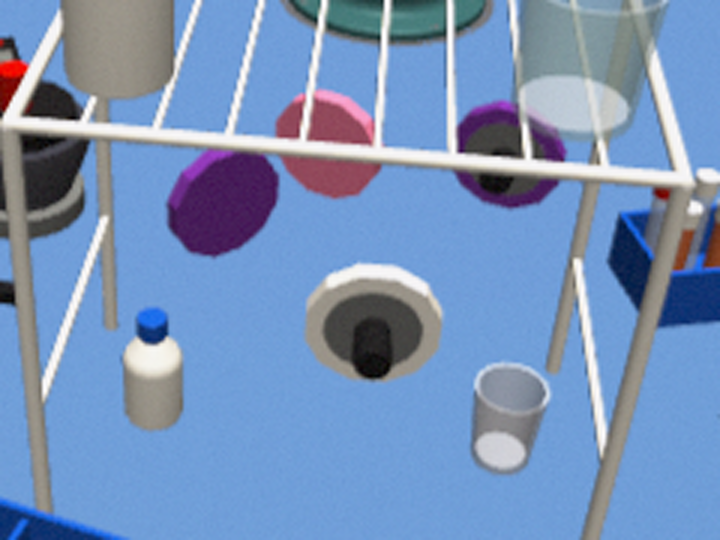

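View pics/crop2.png

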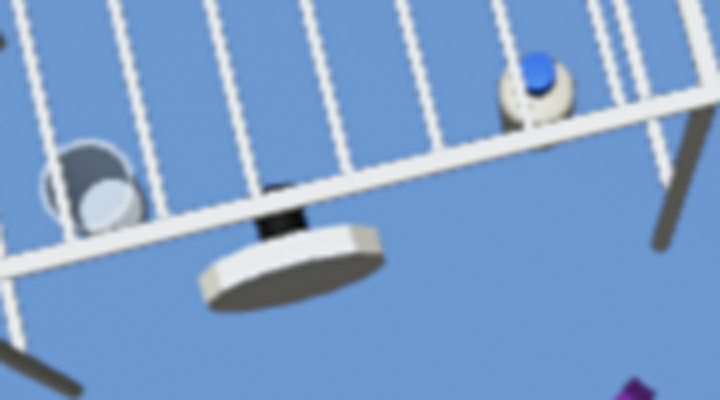

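The crops confirm the white disc: its grey face and black knob face the back and its plain face is to the front. The beaker is on its left and the bottle on its right. Next I fit its plane and centre.

```bash
python3 - <<'E'
from h import *
t=load('top0'); s=load('scene0')
P=pts(t['z'],t['K'],t['T']); S=pts(s['z'],s['K'],s['T'])
def clu(Q,d,lo,hi): return (d['z']>0)&np.all((Q>lo)&(Q<hi),-1)
m=clu(S,s,[.55,.10,.012],[.66,.22,.11]); w=S[m]
c0=np.array([.59,.155,.05]); w=w[np.linalg.norm((w-c0)[:,:2],axis=1)<.065]
# ransac vertical-ish plane
rng=np.random.default_rng(0);best=0
for _ in range(800):
    a=w[rng.choice(len(w),3,False)]; n=np.cross(a[1]-a[0],a[2]-a[0]); 
    if np.linalg.norm(n)<1e-6: continue
    n/=np.linalg.norm(n); i=abs((w-a[0])@n)<.0015
    if i.sum()>best: best=i.sum(); bi=i
q=w[bi]; c=q.mean(0); n=np.linalg.svd(q-c)[2][2]; n*=np.sign(n[0]); print('knob face',len(w),best,c.round(4),n.round(3),'yaw',np.degrees(np.arctan2(n[1],n[0])))
y=np.array([-n[1],n[0],0]);y/=np.linalg.norm(y); print('lat',((q-c)@y).min(),((q-c)@y).max(),'z',q[:,2].min(),q[:,2].max())
lat=q@y; print('mid lat pt',(c+y*((lat.max()+lat.min())/2-c@y)).round(4))
# knob
d=(w-c)@n; k=w[d>.008]; print('knob',len(k),k.mean(0).round(4),d.max()); 
dd=(w-c)@n; print('d hist',np.histogram(dd,bins=np.arange(-.03,.06,.005)))
# top camera rim
m=clu(P,t,[.55,.09,.012],[.66,.22,.105]); w=P[m]; w=w[np.linalg.norm((w-c0)[:,:2],axis=1)<.065]
d=(w-c)@n; r=w[(w[:,2]>.08)]; d=(r-c)@n; print('top rim',len(r),np.percentile(d,[2,50,98]).round(4), 'lat rel c',np.percentile((r-c)@y,[1,99]).round(4),r[:,2].max())
f=w[((w-c)@n<-.008)&(w[:,2]<.075)]; print('front face',len(f),f.mean(0) if len(f) else '',np.percentile((f-c)@n,[5,50,95]) if len(f) else '')
# knob base in rack frame
E
```

```text
knob face 1387 783 [0.5952 0.1532 0.0555] [ 0.962  0.273 -0.004] yaw 15.854652974995387
lat -0.04566379059810681 0.04609415271185187 z 0.01213808690774787 0.09456018937396371
mid lat pt [0.5952 0.1534 0.0555]
knob 202 [0.6226 0.1604 0.0533] 0.03800896832814424
d hist (array([  0,   0,   7,  46,  70, 531, 521,  15,  20,  21,  19,  23,  51,
        63,   0,   0,   0]), array([-3.0000000e-02, -2.5000000e-02, -2.0000000e-02, -1.5000000e-02,
       -1.0000000e-02, -5.0000000e-03,  6.9388939e-18,  5.0000000e-03,
        1.0000000e-02,  1.5000000e-02,  2.0000000e-02,  2.5000000e-02,
        3.0000000e-02,  3.5000000e-02,  4.0000000e-02,  4.5000000e-02,
        5.0000000e-02,  5.5000000e-02]))
top rim 274 [-0.0134 -0.007   0.0006] lat rel c [-0.0339  0.0322] 0.09638372824154473
front face 294 [0.58328959 0.14856162 0.04624123] [-0.01356265 -0.0128539  -0.01167769]
```

```bash
cat >> h.py <<'E'
N=np.array([np.cos(np.radians(15.85)),np.sin(np.radians(15.85)),0]); C=np.array([.5952,.1533,0]) # knob face centre line
def lean(yaw,deg,s=1):
    n=np.array([np.cos(yaw),np.sin(yaw),0]);b=np.radians(deg)
    x=np.sin(b)*n-np.cos(b)*np.array([0,0,1.]); y=s*np.array([-n[1],n[0],0]); 
    return R.from_matrix(np.stack([x,y,np.cross(x,y)],1)).as_rotvec()
def at(d,z): return C+N*d+np.array([0,0,z])
YAW=np.radians(15.85)
def st():
    s=manip.state(); print('t',round(s['clock'],2),s['tool_pos'].round(4),'F',s['contact_force'].round(2),'w',round(s['gripper_width'],4)); return s
E
python3 - <<'E'
from h import *
c=cams.capture('wrist'); print(np.array(c['T_tool_cam']).round(3))
for L in(35,40):
  for s in(1,-1):
    for d,z in((-.12,.2),(-.09,.12),(.021,.12),(.021,.087),(-.02,.09)):
        q=inverse_kinematics(at(d,z),lean(YAW,L,s)); print(L,s,d,z,None if q is None else np.round(q,2))
rot=lean(YAW,25,1)
for s in(1,-1):
  for p,y in(((.537,.137,.022),.26),((.537,.137,.15),.26),((.478,-.349,.2),-.63),((.478,-.349,.102),-.63)):
    q=inverse_kinematics(p,lean(y,25,s)); print(s,p,None if q is None else np.round(q,2))
print(inverse_kinematics([.149,.658,.36],manip.state()['tcp_rot']))
E
```

```text
[[-0.001 -0.269  0.963 -0.147]
 [ 1.    -0.     0.001 -0.001]
 [-0.     0.963  0.269 -0.069]
 [ 0.     0.     0.     1.   ]]
35 1 -0.12 0.2 [ 0.14 -0.43  2.44  0.15  0.54 -1.81]
35 1 -0.09 0.12 [ 0.16 -0.23  2.47  0.24  0.3  -1.9 ]
35 1 0.021 0.12 [ 0.19  0.01  2.26  0.2   0.27 -1.84]
35 1 0.021 0.087 [ 0.19  0.07  2.27  0.27  0.19 -1.91]
35 1 -0.02 0.09 [ 0.18 -0.01  2.35  0.29  0.2  -1.94]
35 -1 -0.12 0.2 [ 0.14 -0.43  2.44  0.15  0.54  1.33]
35 -1 -0.09 0.12 [ 0.16 -0.23  2.47  0.24  0.3   1.25]
35 -1 0.021 0.12 [0.19 0.01 2.26 0.2  0.27 1.31]
35 -1 0.021 0.087 [0.19 0.07 2.27 0.27 0.19 1.23]
35 -1 -0.02 0.09 [ 0.18 -0.01  2.35  0.29  0.2   1.2 ]
40 1 -0.12 0.2 [ 0.13 -0.48  2.49  0.22  0.44 -1.88]
40 1 -0.09 0.12 [ 0.15 -0.25  2.52  0.45  0.19 -2.12]
40 1 0.021 0.12 [ 0.18 -0.    2.31  0.43  0.15 -2.07]
40 1 0.021 0.087 [ 0.18  0.06  2.33  0.85  0.08 -2.49]
40 1 -0.02 0.09 [ 0.17 -0.02  2.41  0.85  0.09 -2.5 ]
40 -1 -0.12 0.2 [ 0.13 -0.48  2.49  0.22  0.44  1.26]
40 -1 -0.09 0.12 [ 0.15 -0.25  2.52  0.45  0.19  1.02]
40 -1 0.021 0.12 [ 0.18 -0.    2.31  0.43  0.15  1.07]
40 -1 0.021 0.087 [0.18 0.06 2.33 0.85 0.08 0.65]
40 -1 -0.02 0.09 [ 0.17 -0.02  2.41  0.85  0.09  0.64]
1 (0.537, 0.137, 0.022) [ 0.19  0.08  2.35  0.12  0.27 -1.75]
1 (0.537, 0.137, 0.15) [ 0.19 -0.14  2.27  0.06  0.58 -1.69]
1 (0.478, -0.349, 0.2) [-0.69 -0.12  2.15  0.04  0.68 -1.65]
1 (0.478, -0.349, 0.102) [-0.69  0.01  2.23  0.05  0.46 -1.67]
-1 (0.537, 0.137, 0.022) [0.19 0.08 2.35 0.12 0.27 1.39]
-1 (0.537, 0.137, 0.15) [ 0.19 -0.14  2.27  0.06  0.58  1.46]
-1 (0.478, -0.349, 0.2) [-0.69 -0.12  2.15  0.04  0.68  1.49]
-1 (0.478, -0.349, 0.102) [-0.69  0.01  2.23  0.05  0.46  1.47]
[ 1.31119659e+00  2.18156797e-01  1.44105634e+00 -8.73513346e-06
  1.48378266e+00 -3.68369142e-02]
```

```bash
python3 - <<'E'
from h import *
s=manip.state()
manip.set_gripper(0.0,20)
manip.move_linear([.149,.658,.36],rate=.15); st()
rot=lean(YAW,35,1)
for d,z in((-.17,.25),(-.15,.24),(-.12,.22)):
    q=inverse_kinematics(at(d,z),rot); print(d,z,q)
    if q is not None: break
q=np.array(q); q1=q.copy(); q1[0]=1.31
manip.set_joints(q1); st()
manip.set_joints(q); st()
snap('scene','scene1')
E
```

```text
t 2.46 [0.1489 0.6575 0.3586] F [ 0.87 -0.34 -0.49] w 0.0002
-0.17 0.25 [ 0.11629685 -0.62797274  2.44138527  0.13804543  0.72811223 -1.80583938]
t 4.02 [0.0598 0.4413 0.2508] F [ 0.67 -0.57  0.55] w 0.0001
t 5.79 [0.4316 0.1074 0.25  ] F [ 0.69 -0.87  0.82] w 0.0006
```

View pics/scene1.png

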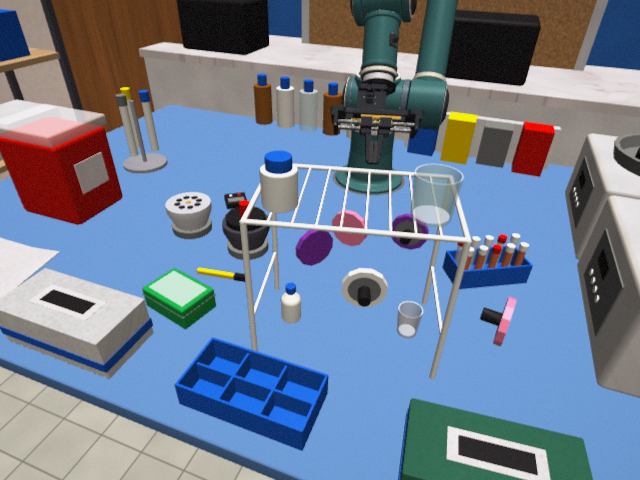

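The arm is in front of the rack at scene pixel (375,130). The cover still stands at (364,288). Next it goes over the top.

```bash
python3 - <<'E'
from h import *
manip.move_linear(at(-.10,.125),rate=.12)
manip.move_linear(at(.022,.121),rate=.06); st()
c=snap('scene','scene2'); 
cv2.imwrite('pics/crop3.png',cv2.resize(c['image'][180:360,240:480],None,fx=3,fy=3,interpolation=cv2.INTER_CUBIC))
E
```

```text
t 9.37 [0.6161 0.1593 0.121 ] F [-0.32  0.4  -0.3 ] w 0.0007
```

View pics/crop3.png

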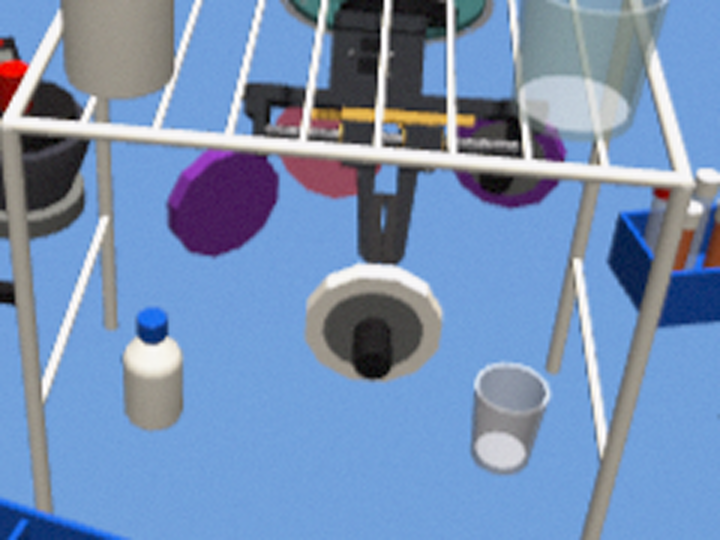

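The fingertips are just above the top of the rim, centred on it (crop (383,255)). I'll lower with a force check, then pull in steps.

```bash
python3 - <<'E'
from h import *
manip.dwell(.1); s0=st()
for z in(.11,.1,.093,.088):
    manip.move_linear(at(.022,z),rate=.05); s=st()
    if np.linalg.norm(s['contact_force']-s0['contact_force'])>3: print('STOP');break
c=snap('scene','scene3'); 
cv2.imwrite('pics/crop4.png',cv2.resize(c['image'][180:360,240:480],None,fx=3,fy=3,interpolation=cv2.INTER_CUBIC))
E
```

```text
t 9.52 [0.6162 0.1593 0.121 ] F [ 0.49 -0.16  0.2 ] w 0.0006
t 9.88 [0.6157 0.1592 0.1089] F [0.17 0.34 0.89] w 0.0008
t 10.23 [0.6159 0.1592 0.0992] F [-0.52 -0.68 -0.23] w 0.0006
t 10.53 [0.6159 0.1592 0.0923] F [ 0.19 -0.38 -0.75] w 0.0008
t 10.78 [0.616  0.1593 0.0874] F [ 0.52  0.92 -0.5 ] w 0.0007
```

View pics/crop4.png

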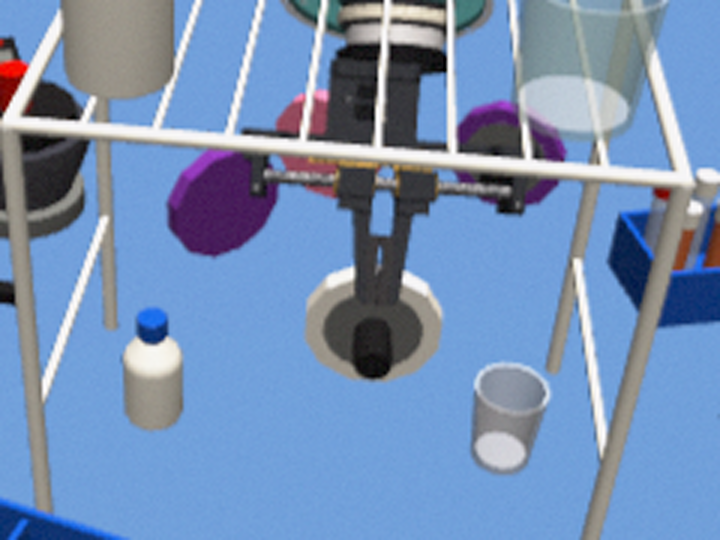

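The tip is behind the cover, over the grey face and above the knob. Now I pull gently.

```bash
cat > pull.py <<'E'
from h import *
import sys
a,b,z=map(float,sys.argv[1:4])
def chk():
    c=cams.capture('scene');T=np.eye(4);o=np.array(c['orientation']);T[:3,:3]=o if o.shape==(3,3) else R.from_rotvec(o).as_matrix();T[:3,3]=c['position']
    S=pts(c['z_map'],c['intrinsics'],T);k=(c['image'].min(-1)>120)&(c['z_map']>0)&np.all((S>[.46,.09,.008])&(S<[.66,.20,.12]),-1)
    return k.sum(),S[k][:,2].max().round(4) if k.sum() else None
for d in np.arange(a,b-1e-9,-.004):
    manip.move_linear(at(d,z+max(0,(.012-d))*.1),rate=.03); s=st(); r=chk(); print(round(d,4),r)
    if r[1] is not None and np.percentile(r[1],50)<.06: break
c=snap('scene','scene'+sys.argv[4])
cv2.imwrite('pics/crop'+sys.argv[4]+'.png',cv2.resize(c['image'][180:360,240:480],None,fx=3,fy=3,interpolation=cv2.INTER_CUBIC))
snap('top','top'+sys.argv[4])
E
python3 pull.py .018 -.004 .088 5
```

```text
t 11.11 [0.6122 0.1582 0.088 ] F [-0.49  0.11 -1.25] w 0.0007
0.018 (np.int64(541), np.float64(0.1086))
t 11.44 [0.6085 0.1571 0.0881] F [ 0.69 -0.26 -0.43] w 0.0005
0.014 (np.int64(550), np.float64(0.1101))
t 11.78 [0.6046 0.156  0.0881] F [ 0.37 -0.94 -0.79] w 0.0006
0.01 (np.int64(573), np.float64(0.1089))
t 12.11 [0.6007 0.1549 0.0885] F [0.39 0.4  0.18] w 0.0003
0.006 (np.int64(609), np.float64(0.1098))
t 12.44 [0.5968 0.1538 0.0889] F [-0.02  0.52  0.46] w 0.0004
0.002 (np.int64(647), np.float64(0.1101))
t 12.78 [0.593  0.1527 0.0893] F [ 0.71  0.07 -1.17] w 0.0004
-0.002 (np.int64(785), np.float64(0.0931))
```

View pics/crop5.png

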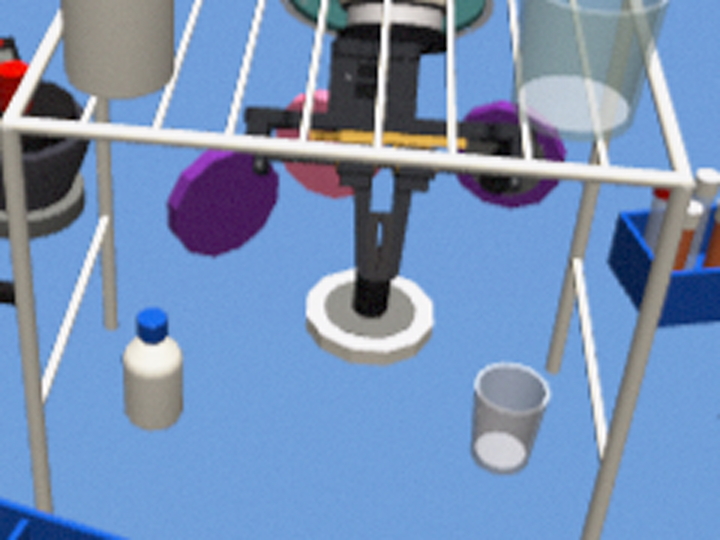

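The cover has fallen flat with the knob up, at crop (370,315). The bottle and beaker have not moved. I'll back off along the tool axis and measure.

```bash
python3 - <<'E'
from h import *
manip.move_linear(at(-.106,.21),rate=.12); st()
s=snap('scene','scene6'); t=snap('top','top6')
from numpy import array
for nm,c in(('scene',s),('top',t)):
    S=pts(c['z_map'],c['intrinsics'],c['T']); z=c['z_map']>0
    k=z&np.all((S>[.44,.06,.009])&(S<[.64,.195,.07]),-1)
    w=S[k]; rim=w[(w[:,2]<.02)]; kn=w[w[:,2]>.04]
    print(nm,len(rim),rim.min(0).round(4),rim.max(0).round(4),'knobtop',len(kn), kn.mean(0).round(4) if len(kn) else '')
    g=c['image'].min(-1); m=(k&(S[...,2]<.022)).astype(np.uint8)
    cs=max(cv2.findContours(m,0,1)[0],key=cv2.contourArea); h=cv2.convexHull(cs)[:,0]
    q=np.array([ray_plane(u,v,c['intrinsics'],c['T'],.0139) for u,v in h.astype(float)]).astype(np.float32)
    print(cv2.minEnclosingCircle(q[:,:2].copy()))
    if len(kn):
        km=(k&(S[...,2]>.045)).astype(np.uint8); ys,xs=np.nonzero(km); print('kpix',xs.mean(),ys.mean(),len(xs),ray_plane(xs.mean(),ys.mean(),c['intrinsics'],c['T'],.05))
cv2.imwrite('pics/crop6.png',cv2.resize(s['image'][180:360,240:480],None,fx=3,fy=3,interpolation=cv2.INTER_CUBIC))
E
```

```text
t 14.4 [0.4931 0.1243 0.2093] F [-0.16  0.33 -0.33] w 0.0006
scene 823 [0.4894 0.0896 0.0091] [0.5829 0.1832 0.0199] knobtop 109 [0.5391 0.137  0.0491]
((0.537085235118866, 0.13605713844299316), 0.05129167065024376)
kpix 363.9 270.5444444444444 90 [0.53746033 0.1370416  0.05      ]
top 930 [0.5097 0.0892 0.0093] [0.5835 0.1827 0.02  ] knobtop 123 [0.5362 0.1352 0.0502]
((0.5363990664482117, 0.13603943586349487), 0.047254789620637894)
kpix 269.9669421487603 242.8181818181818 121 [0.5363941  0.13541371 0.05      ]
```

View pics/crop6.png

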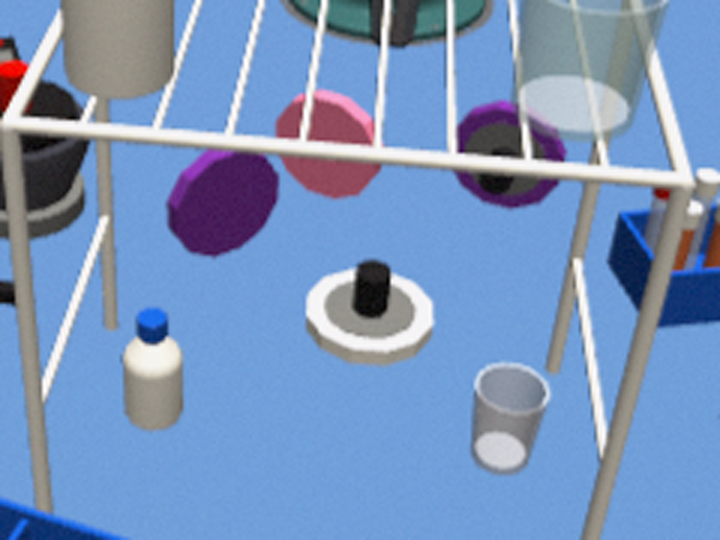

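View pics/top6.png

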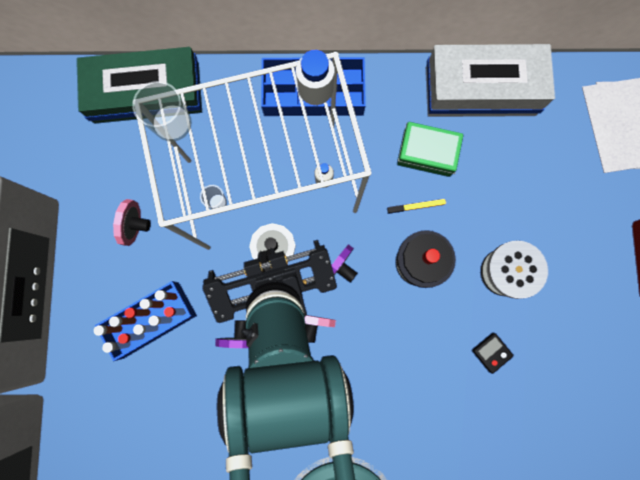

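```bash
python3 - <<'E'
from h import *
y=.237; rot=lean(y,20,1); a=R.from_rotvec(rot).apply([1,0,0]); gp=np.array([.537,.1362,.040]); tcp=gp+.019*a
manip.set_gripper(.056,20)
manip.move_linear(tcp-.10*a,rate=.12,rot=rot); st()
manip.move_linear(tcp-.04*a,rate=.08); st()
c=snap('scene','scene7'); snap('top','top7')
cv2.imwrite('pics/crop7.png',cv2.resize(c['image'][180:360,240:480],None,fx=3,fy=3,interpolation=cv2.INTER_CUBIC))
E
```

```text
t 16.38 [0.5101 0.1297 0.1163] F [ 0.26 -0.02  0.15] w 0.056
t 17.27 [0.5303 0.1346 0.06  ] F [ 0.05 -0.12 -0.96] w 0.0559
```

View pics/crop7.png

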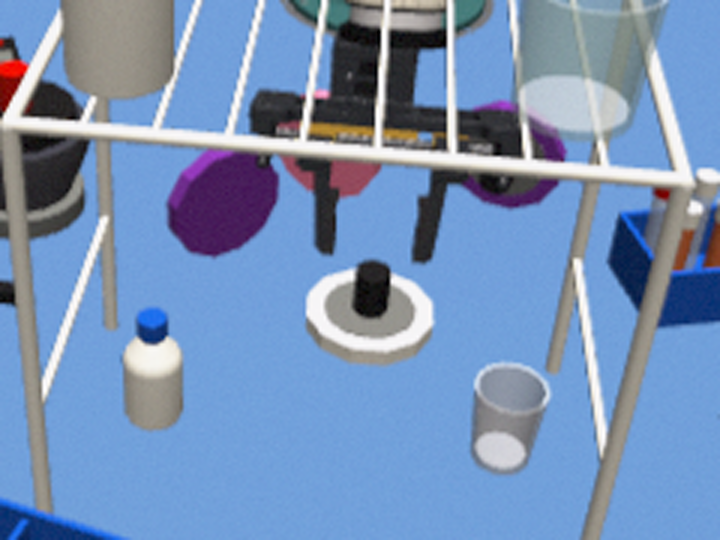

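```bash
python3 - <<'E'
from h import *
y=.237; rot=lean(y,20,1); a=R.from_rotvec(rot).apply([1,0,0]); gp=np.array([.537,.1362,.040]); tcp=gp+.019*a
manip.move_linear(tcp,rate=.05); st()
manip.set_gripper(0.0,25); st()
manip.move_linear(tcp-.03*a,rate=.05); st()
manip.move_linear(tcp-.13*a,rate=.1); st()
c=snap('scene','scene8'); snap('wrist','wrist8')
cv2.imwrite('pics/crop8.png',cv2.resize(c['image'][120:360,220:480],None,fx=3,fy=2.4,interpolation=cv2.INTER_CUBIC))
E
```

```text
t 18.32 [0.5434 0.1378 0.0222] F [-0.49 -0.2   0.79] w 0.0559
t 18.89 [0.5434 0.1378 0.0224] F [-1.84  0.49  1.96] w 0.0252
t 19.64 [0.5333 0.1353 0.0505] F [ 0.44 -1.41 -1.84] w 0.0249
t 20.79 [0.4997 0.1272 0.1435] F [ 0.11  0.87 -2.24] w 0.0249
```

View pics/crop8.png

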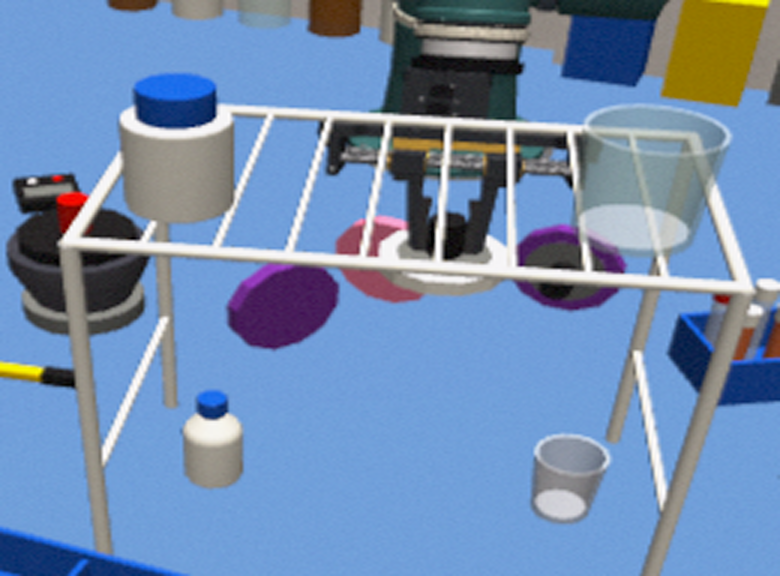

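View pics/wrist8.png

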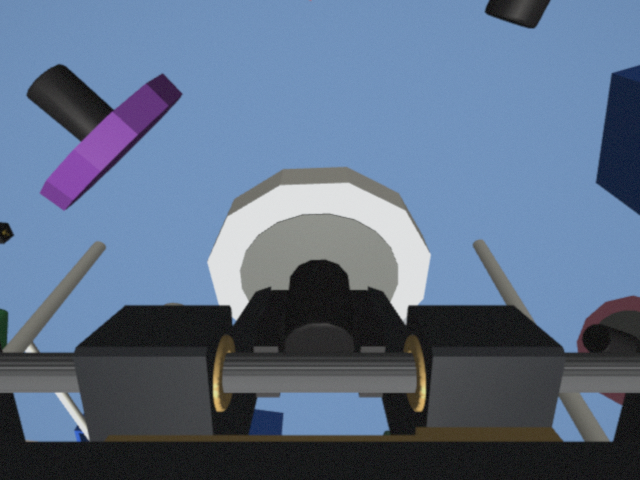

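```bash
cat >> h.py <<'E'
def tiltcheck(c):
    """plane of the cover's knob-side face seen from wrist cam; white+grey face pixels"""
    S=pts(c['z_map'],c['intrinsics'],c['T']); g=c['image'].astype(int); s=manip.state()
    tp=s['tool_pos']
    k=(c['z_map']>0)&(np.ptp(g,axis=-1)<25)&(g.min(-1)>110)&(np.linalg.norm(S[...,:2]-tp[:2],axis=-1)<.055)&(abs(S[...,2]-(tp[2]-.008))<.025)
    k[300:]=False
    w=S[k]
    for _ in range(4):
        ce=w.mean(0); n=np.linalg.svd(w-ce,full_matrices=False)[2][2]; n*=np.sign(n[2]); r=abs((w-ce)@n); w=w[r<max(.0015,2*np.median(r))]
    # tilt
    print('face pts',len(w),'n',n.round(4),'tilt',np.arccos(n[2]).round(4),'ctr',ce.round(4)); return n,ce,k
E
python3 - <<'E'
from h import *
s=load('wrist8'); c=dict(image=s['img'],z_map=s['z'],intrinsics=s['K'],T=s['T']); n,ce,k=tiltcheck(c)
rot=lean(-.65,20,1); a=R.from_rotvec(rot).apply([1,0,0])
p=manip.state()['tool_pos']; manip.move_linear([p[0]-.03,p[1]-.007,.235],rate=.12); st()
gp=np.array([.478,-.3486,.080+.040]); tcp=gp+.019*a; up=tcp+[0,0,.10]
q=inverse_kinematics(up,rot); print(q, manip.state()['joint_pos'].round(2))
manip.move_pose(up,rot); st()
c=snap('wrist','wrist9'); tiltcheck(c); snap('scene','scene9'); snap('top','top9')
E
```

```text
face pts 17600 n [-0.0088 -0.0023  1.    ] tilt 0.0091 ctr [0.4719 0.1197 0.136 ]
t 21.84 [0.4692 0.1201 0.2341] F [-0.45 -0.31 -2.24] w 0.025
[-0.67728684 -0.06109801  2.06898877  0.01320502  0.78479929 -1.60578153] [ 0.19 -0.34  2.23  0.02  0.9  -1.63]
t 23.55 [ 0.4835 -0.3517  0.2021] F [ 0.28 -0.3  -2.46] w 0.0251
face pts 17650 n [-0.0081  0.0059  0.9999] tilt 0.01 ctr [ 0.4607 -0.3353  0.1947]
```

View pics/wrist9.png

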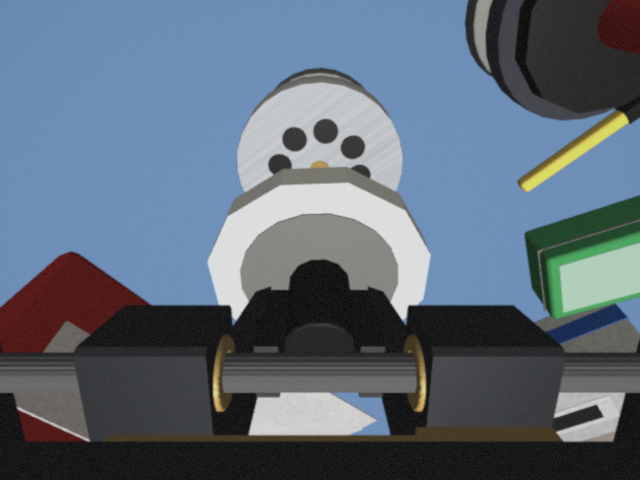

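View pics/scene9.png

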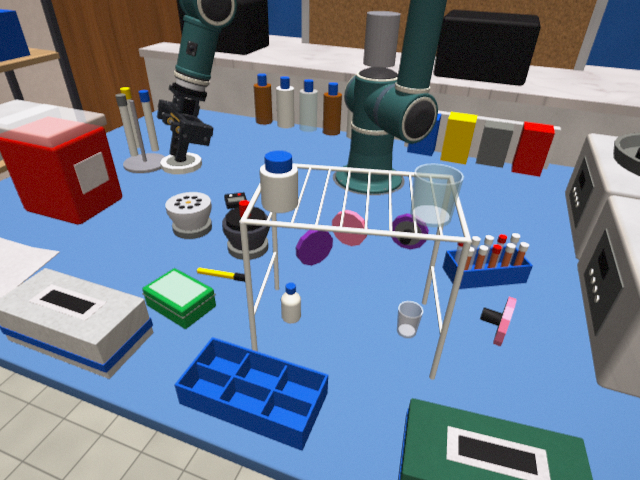

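View pics/top9.png

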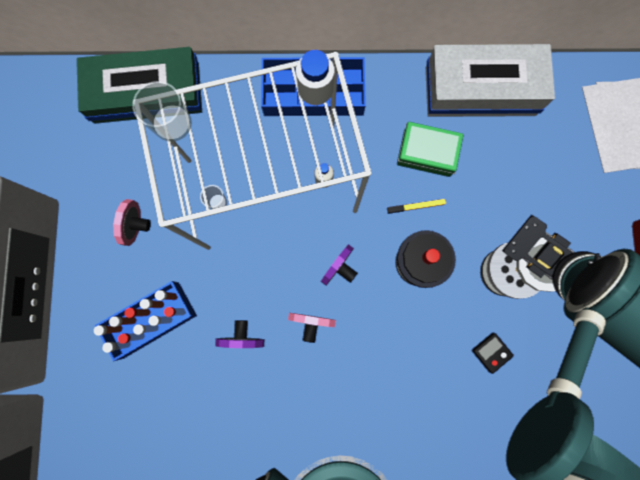

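```bash
python3 - <<'E'
from h import *
from scipy.optimize import least_squares
s=load('wrist9'); c=dict(image=s['img'],z_map=s['z'],intrinsics=s['K'],T=s['T']); n,ce,k=tiltcheck(c)
cs=max(cv2.findContours(cv2.morphologyEx(k.astype(np.uint8),cv2.MORPH_OPEN,np.ones((3,3))),0,1)[0],key=cv2.contourArea)[:,0]
h=ce[2]; q=np.array([ray_plane(u,v,c['intrinsics'],c['T'],h)[:2] for u,v in cs if v<296])
tp=manip.state()['tool_pos']; r0=np.linalg.norm(q-ce[:2],axis=1)
rr=lambda p:np.linalg.norm(q-p[:2],axis=1)-.047
f=least_squares(rr,[.478,-.3486],loss='soft_l1',f_scale=.001); print('cover ctr',f.x.round(4),'h',h,'res',np.abs(f.fun).mean().round(5),'expected .478,-.3486')
# rotor from scene0 pockets
s=load('scene0'); g=cv2.cvtColor(s['img'],cv2.COLOR_BGR2GRAY); b=(g<75).astype(np.uint8); b[:190]=0;b[220:]=0;b[:,:165]=0;b[:,215:]=0
nn,l,stt,cc=cv2.connectedComponentsWithStats(b); q=np.array([ray_plane(*cc[i],s['K'],s['T'],.08) for i in range(1,nn) if 6<stt[i,4]<80]); print(len(q),q.round(4).tolist(),q.mean(0))
# wrist9 pockets
s=load('wrist9'); g=cv2.cvtColor(s['img'],cv2.COLOR_BGR2GRAY); b=(g<75).astype(np.uint8); b[:100]=0;b[160:]=0;b[:,:255]=0;b[:,390:]=0
nn,l,stt,cc=cv2.connectedComponentsWithStats(b); q=np.array([ray_plane(*cc[i],s['K'],s['T'],.08)[:2] for i in range(1,nn) if 300<stt[i,4]<800]); 
f=least_squares(lambda p:np.linalg.norm(q-p,axis=1)-.027,[.478,-.349]); print(q.round(4).tolist(),f.x,f.fun)
E
```

```text
face pts 17678 n [-0.0079  0.0058  1.    ] tilt 0.0098 ctr [ 0.4607 -0.3353  0.1947]
cover ctr [ 0.4767 -0.3475] h 0.19470474102753577 res 0.00954 expected .478,-.3486
2 [[0.4503, -0.3471, 0.08], [0.5025, -0.3471, 0.08]] [ 0.47636879 -0.3471094   0.08      ]
[[0.4578, -0.3279], [0.4497, -0.347], [0.477, -0.32]] [ 0.47677755 -0.34703859] [-4.04843806e-05  2.87990728e-05  2.86386966e-05]
```

In the wrist view the cover centre and the rotor centre agree within 1 mm, and the cover is level to 0.01 rad. I'll lower it with force checks.

```bash
python3 - <<'E'
from h import *
rot=lean(-.65,20,1); a=R.from_rotvec(rot).apply([1,0,0])
xy=(np.array([.4775,-.3481,.12])+.019*a)[:2]
manip.move_linear([*xy,.13],rate=.08); manip.move_linear([*xy,.107],rate=.04); manip.dwell(.1)
f0=np.mean([manip.state()['contact_force'][2] for _ in range(1)]); st()
z=.107
while z>.0995:
    z-=.001; manip.move_linear([*xy,z],rate=.02); manip.dwell(.05); s=st()
    if s['contact_force'][2]>1.5: print('contact');break
c=snap('wrist','wrist10'); tiltcheck(c); snap('scene','scene10')
im=load('scene10')['img'][120:260,120:300]; cv2.imwrite('pics/crop10.png',cv2.resize(im,None,fx=4,fy=4,interpolation=cv2.INTER_CUBIC))
E
```

```text
t 25.57 [ 0.483  -0.3522  0.1074] F [-0.56  0.3  -1.66] w 0.0249
t 25.88 [ 0.4827 -0.3521  0.1061] F [ 0.76 -0.15 -1.5 ] w 0.0253
t 26.18 [ 0.4826 -0.352   0.1049] F [ 0.94 -0.46 -2.35] w 0.0251
t 26.48 [ 0.4826 -0.352   0.1039] F [ 0.14  0.1  -1.59] w 0.0251
t 26.77 [ 0.4826 -0.352   0.1029] F [-0.22 -0.48 -1.43] w 0.0251
t 27.07 [ 0.4829 -0.3522  0.1024] F [-1.38  1.06  1.19] w 0.0251
t 27.38 [ 0.4829 -0.3523  0.1024] F [-5.5   3.26  9.58] w 0.0251
contact
face pts 18435 n [-0.0055  0.0041  1.    ] tilt 0.0068 ctr [ 0.4599 -0.3357  0.095 ]
```

View pics/crop10.png

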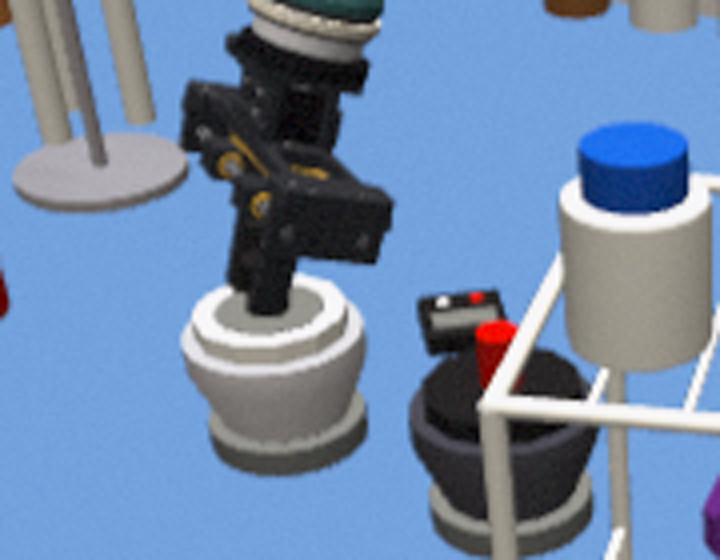

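The cover is seated at the expected height and looks centred. I'll ease off, release and retreat.

```bash
python3 - <<'E'
from h import *
rot=lean(-.65,20,1); a=R.from_rotvec(rot).apply([1,0,0])
xy=(np.array([.4775,-.3481,.12])+.019*a)[:2]
manip.move_linear([*xy,.102],rate=.02); manip.dwell(.1); st()
manip.set_gripper(.056); st()
p=manip.state()['tool_pos']; manip.move_linear(p-.06*a,rate=.06); 
manip.move_linear(p-.14*a+[-.04,.03,.05],rate=.12); st()
c=snap('wrist','wrist11'); s=snap('scene','scene11'); t=snap('top','top11')
for nm,c in(('scene',s),('top',t),('wrist',c)):
    S=pts(c['z_map'],c['intrinsics'],c['T'])
    reg=(c['z_map']>0)&(np.linalg.norm(S[...,:2]-[.4775,-.348],axis=-1)<.075)
    k=reg&(abs(S[...,2]-.094)<.005); kn=reg&(abs(S[...,2]-.13)<.004)
    w=S[k]; A=np.c_[w[:,:2],np.ones(len(w))]; co=np.linalg.lstsq(A,w[:,2],rcond=None)[0]
    if kn.sum(): ys,xs=np.nonzero(kn); kt=ray_plane(xs.mean(),ys.mean(),c['intrinsics'],c['T'],.13).round(4)
    else: kt=None
    q=w[:,:2].astype(np.float32); print(nm,k.sum(),'face z',np.median(w[:,2]).round(4),'tilt',np.hypot(*co[:2]).round(4),'circle',cv2.minEnclosingCircle(q),'knob top',kn.sum(),kt)
im=s['image'][120:260,120:300]; cv2.imwrite('pics/crop11.png',cv2.resize(im,None,fx=4,fy=4,interpolation=cv2.INTER_CUBIC))
E
```

```text
t 27.82 [ 0.4828 -0.3522  0.1024] F [-2.63  3.06  4.34] w 0.0252
t 28.44 [ 0.4827 -0.352   0.1019] F [ 0.11 -1.2  -0.5 ] w 0.0563
t 30.97 [ 0.4044 -0.2929  0.2825] F [-0.32 -0.65 -0.08] w 0.0561
scene 526 face z 0.0952 tilt 0.022 circle ((0.4775679111480713, -0.347177118062973), 0.04924860969185829) knob top 56 [ 0.4786 -0.3456  0.13  ]
top 985 face z 0.0951 tilt 0.0071 circle ((0.4776974022388458, -0.34858429431915283), 0.04809710010886192) knob top 112 [ 0.4791 -0.3497  0.13  ]
wrist 5206 face z 0.095 tilt 0.0064 circle ((0.47541192173957825, -0.3481767475605011), 0.04790187254548073) knob top 565 [ 0.4741 -0.3468  0.13  ]
```

View pics/crop11.png

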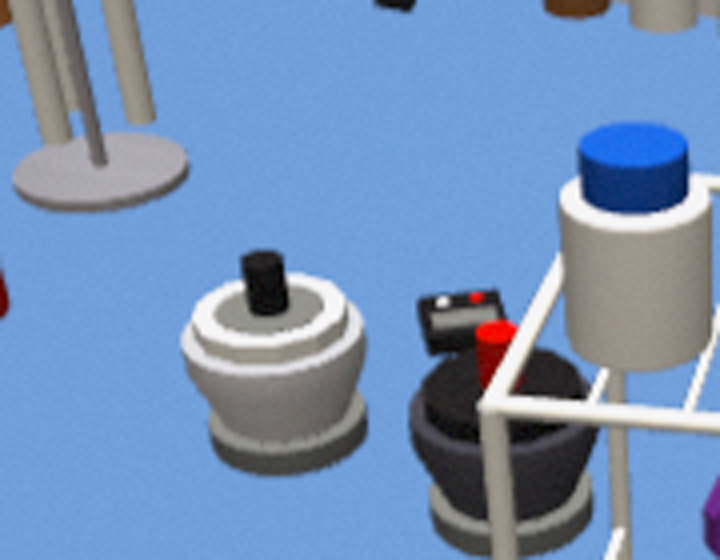

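View pics/top11.png

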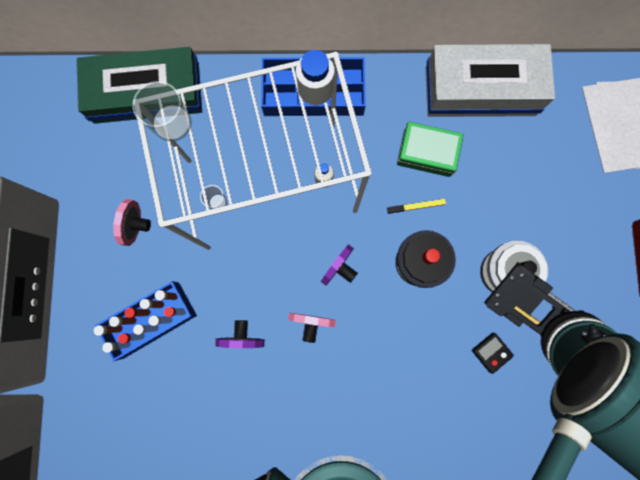

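The cover sits flat and centred on the rotor, knob up, and the pockets are hidden. The gripper is clear and nothing else has moved. I'm handing in.

```bash
python3 - <<'E'
from h import *
manip.dwell(.3); order.close_job(); st()
E
```

```text
the job is handed in; nothing more can be done
the job is handed in; nothing more can be done
```

I tipped the white cover forward from behind with the shut fingers, and it fell flat with its knob up. I then gripped it by the knob, carried it to the open rotor, lowered it onto the top and let go. The job was handed in at about 31 s of the 62 s allowed.

**Placing:**
- **Height:** the cover touched the rotor at the expected height. Its upper face measured 0.095 m, against an expected 0.094 m.
- **Centring:** from the cover's outline, all three cameras put it within about 3 mm of the rotor's centre.
- **Tilt:** the top and wrist views gave 0.006–0.007 rad. The scene view gave 0.022 rad, from a few noisy depth points. All are under the 0.06 limit.

**Disagreement:** the knob-top estimates differ between cameras by up to about 5 mm. The wrist view is partly blocked there, so I relied on the outlines instead.

**Forces:** while I pulled the standing cover, the force readings did not rise above the noise of about 1.5 N. The highest I saw was about 11.5 N, when the cover was pressed onto the rotor just before release.

**Surroundings:** the beaker, bottle and other things look unmoved in the last pictures, judged by eye. The gripper was clear of everything at hand-in.

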